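# Set two jigsaw tiles in the frame and lock them

## Task

Fit the pale and the dark green jigsaw tile into the wooden setting frame, in the only arrangement that works, so that they interlock and both lie flat on its floor. Then slide the brass keeper by its black knob all the way in over the seam, and leave the tile stack, the jar and the sanding block where they are.

Things in the scene. Friction and masses are not known exactly. Their poses are not given: they have to be found in the camera images.
- frame: Fixed wooden setting frame, 112 x 160 mm (x by y). Origin: centre of its underside, on the table. Floor 6 mm thick; recess 96 mm (x) by 144 mm (y), centred; walls 8 mm thick, tops 16 mm above the table. Yaw within 0.35 rad of the world's. Beyond the +x wall a ledge (x 56 to 118, y -32 to 32, 21 mm high, steel side strips to 27 mm) carries the keeper.
- stop (a point): Centre of the top of the fixed brass stop block, 18 x 18 mm, as high as the walls, filling the recess's corner at frame +x, +y. Only the dark tile's cut-out corner goes around it. Tiles have about 1.5 mm play to the walls, 2 mm to the stop and to each other, and lower edges bevelled 2.5 mm; they go in vertically, in either order.
- pale_seat (a point): Where the pale tile's origin belongs: on the frame's floor, 6 mm above the table, at frame x -1, y -31 mm. The seated tile has the frame's yaw (not a half turn from it), filling the -y half, its tab pointing to +y.
- dark_seat (a point): Where the dark tile's origin belongs: on the frame's floor, 6 mm above the table, at frame x -4, y +48 mm. The seated tile has the frame's yaw (not a half turn from it), filling the +y half around the pale tile's tab.
- pale_tile: Loose pale green tile, 14 mm thick, about 0.26 kg, with a whitish fin to hold it by: 44 mm along x, 16 mm thick along y, 14 to 42 mm above the underside. Origin: on the underside below the fin's centre. Plate x -45.5 to 47.5, y -39.5 to 30 mm, plus a T-shaped tab: neck x -22 to 0, y 30 to 45; head x -31 to 9, y 45 to 61 mm. Starts flat, fin up.
- dark_tile: Loose dark green tile, 14 mm thick, about 0.20 kg, light green fin as on the pale tile: 44 mm along x, 16 mm along y, 14 to 42 mm above the underside. Origin: on the underside below the fin's centre. Plate x -42.5 to 50.5, y -47 to 22.5 mm; corner x > 32, y > 4 cut out; T-shaped slot: neck x -21 to 5, y -47 to -36; head x -30 to 14, y -36 to -16 mm. Starts flat, fin up.
- keeper (a joint): Travel of the keeper, a brass plate 44 x 44 x 6 mm sliding to the frame's -x over the middle of the +x wall: 0 = fully out (recess free), 0.034 m = fully in, tip over the seam 26 mm past the wall's inner face, 2.5 mm above seated tiles. Starts at 0 to 0.008. About 1.5 N friction, stays where left, hard stops at both ends; an unseated tile can block it.
- keeper_knob (a point): Centre of the top of the keeper's upright black knob, 56.5 mm above the table. The knob is 16 mm along the frame's x, 24 mm along its y and 28 mm high. With the keeper fully out it is at frame x +90, y 0 mm; it moves with the keeper to x +56 mm when fully in.
- tile_stack: Bystander: loose stack of square green tiles stuck together, about 95 x 95 x 36 mm. Origin at the centre of its underside.
- jar: Bystander: green glass jar with white cap, 64 mm across, 75 mm high. Origin at the centre of its underside.
- sanding_block: Bystander: cork sanding block 45 x 75 x 28 mm. Origin at the centre of its underside.
Mind the look-alikes: they are no part of the job. Leave any blue or purple look-alike of the dark_tile alone. Leave any blue look-alike of the pale_tile alone.

How it is judged (in metres and radians):
On the way:
1. Both tiles lie interlocked and flat in the frame while the keeper is still out (less than half its travel) (horizontal distance between pale_tile and pale_seat below 0.005 m and z of each of pale_tile, dark_tile in the frame of frame below 0.008 m and angle between the x axis of each of pale_tile, dark_tile and the x axis of frame, either way round below 0.08 rad and angle between each of pale_tile, dark_tile's own z axis and vertical below 0.03 rad and horizontal distance between dark_tile and dark_seat below 0.005 m and value of joint keeper below 0.017 m), for 0.2 s.
At the end, for the whole second after the job is handed in: Each tile's origin is within 5 mm of its seat in plan and its underside within 2 mm of the frame's floor, parallel to the frame within 0.08 rad and level within 0.03 rad; the keeper is at least 30 mm in (of 34); both tiles at rest (horizontal distance between pale_tile and pale_seat below 0.005 m and z of each of pale_tile, dark_tile in the frame of frame below 0.008 m and angle between the x axis of each of pale_tile, dark_tile and the x axis of frame, either way round below 0.08 rad and angle between each of pale_tile, dark_tile's own z axis and vertical below 0.03 rad and horizontal distance between dark_tile and dark_seat below 0.005 m and value of joint keeper above 0.03 m and linear speed of each of pale_tile, dark_tile below 0.01 m/s); the robot touches nothing.
It fails at once if The tile stack is moved more than 30 mm (distance of tile_stack from where it was at the start of the episode above 0.03 m).
It fails at once if The jar is moved more than 30 mm (distance of jar from where it was at the start of the episode above 0.03 m).
It fails at once if The sanding block is moved more than 30 mm (distance of sanding_block from where it was at the start of the episode above 0.03 m).
It also fails if it takes over 72 s, if anything falls off the work surface, if the arm or the gripper's body presses on something with over 40 N, if the wrist force passes 120 N, or if a joint passes its speed limit or range.

## Robot

A 7-joint arm with a two-finger parallel gripper is mounted at the origin on the work surface. World frame = base frame: x ahead of the robot, y to its left, z up, the work surface at z = 0. Lengths are in mm, angles in rad, forces in N, time in s.
With the tool pointing down it reaches from about 400 to 875 mm from the base axis. Payload 4.4 kg.
Tool frame: the origin (TCP) lies at the very end of the fingers, on their centre line; the grasp point (between the pads) lies 19 mm behind it; z points along the fingers, y is the direction in which the jaws open and shut (so a half turn about z gives the same grasp; the last joint's range is limited). The gripper opens to 85 mm and grips with 20 to 120 N. Pads are 22 mm wide; open, the fingers measure 114 mm over their backs; the gripper's body (76 mm by 85 mm) begins 54 mm behind the grasp point. The pads swing forward as they close: fully open they stand 13 mm farther back than shut.
Start: joints at [-1.249, 0.628, 0.038, 1.517, -0.027, 0.996, -0.02], TCP at [245.777, 601.757, 231.313] pointing down, gripper open.
Joint ranges: [-3.06, 3.06], [-0.37, 2.12], [-1.25, 1.32], [0.18, 2.47], [-1.1, 4.24], [0.23, 1.98], [-2.94, 2.94]. Speed limits (rad/s): [2.57, 2.57, 3.14, 3.14, 3.14, 3.14, 3.14].

## Interface

Orientations are given as [roll, pitch, yaw] about the fixed x, y, z axes, in that order (R = Rz(yaw) Ry(pitch) Rx(roll)).
In Python, from cell import read_state, get_image, calibration, finish_job gives the robot as it stands. The module is installed in compiled form; this text tells all that it offers.
- The arm moves only by the tool apply_moves, never from a script. Its argument "increments" is a list of rows, each an object of numbers: "tx", "ty", "tz": the shift along the world's x, y, z in m; "rx", "ry", "rz": the turn, a rotation vector about the world's x, y, z in units of 5 degrees (1.0 is 5 degrees); "claw": the finger opening in m, from 0 to 0.0854. In form: [{"tx": .., "ty": .., "tz": .., "rx": .., "ry": .., "rz": .., "claw": ..}, ...]. A call has 1 to 12 rows; each row is the pose to reach, as a shift and turn from the pose commanded when the call began; what a row does not reach only later rows make up. A row lasts 1/10 s, in which the tool goes at most 50 mm and 8.59 degrees, less where a joint would pass 70% of its speed; a pose out of reach is approached as far as the arm can. A call with a gripper value outside its range is refused whole. The fingers move at their own pace and stop on an object; the grip force is fixed at half the most. Time passes only in rows, so rows that repeat a pose let the fingers close. It gives the time, the measured TCP pose, the force and the opening at its end, in the units of the state.
- read_state(): the state, without advancing time (a new reading comes with each control period).
- get_image(name): name is "scene" or "top"; returns the picture (420x560x3 uint8, red, green, blue); there is no depth.
- calibration(name): a dict with "camera_matrix" (3x3 intrinsics, pixels), "origin" and "attitude" of the camera in the world. Camera axes: x right, y up, looking along -z (the intrinsics and any distortion apply to the point x, -y, -z); pixel columns grow to the right and rows downward; lengths in mm; the calibration is good to about 2 mm. A picture is of the moment at which its call begins. calibration takes no time and is no camera call.
- finish_job(): hands the job in, once; it reports no verdict.
The state is a dict: "clock": time; "qpos": joint angles; "qd": joint speeds; "tau": joint torques, N m; "eef_pos": TCP position; "tool_rot": TCP orientation; "force": force on the tool from outside, world axes, zero at the start; "torque": the same for the moment, N m; "width": finger opening in mm.
Only numpy, scipy, OpenCV 4.12 (cv2) and the standard library are available. Lean on these libraries where they do the work, as an engineer would, in place of code of your own. Each camera call takes 0.05 s, during which the arm holds its last target. There are 200 camera calls.

## Working session

There is one attempt and no reset: what is moved stays moved. The work goes in short steps, Python scripts to look and compute and a tool call to move; the robot and the scene stay as the last step left them, time stands still between calls to the robot, and variables do not carry over. Pictures are saved under pics/ and viewed, about 8 in all and at most 12, crops included, and the job is handed in when it is done.

Besides the shell and the picture viewer there is one more tool, called as name([rows], argument=value, ...), one row to a line, values as JSON. apply_moves: Moves the arm, as the interface text tells. Its arguments: {"type":"object","properties":{"increments":{"type":"array"}},"required":["increments"]}

```bash
mkdir -p pics; python3 - <<'E'
from cell import *
import cv2,numpy as np
print(read_state())
for n in("scene","top"):
    im=get_image(n); cv2.imwrite(f"pics/{n}0.png",im[:,:,::-1]); print(n,calibration(n))
a=cv2.imread("pics/scene0.png");b=cv2.imread("pics/top0.png")
E
```

```text
{'clock': 0.0, 'qpos': array([-1.24879207,  0.629308  ,  0.03843081,  1.51836676, -0.02704132,
        0.99626121, -0.01998271]), 'qd': array([-0.00046496,  0.00173186,  0.00069784, -0.00029138,  0.0002901 ,
       -0.00042802, -0.00047687]), 'tau': array([ 1.46553855e-03, -5.63408482e+01,  1.22683804e+00, -1.93445528e+01,
        1.11808564e-02,  1.03093174e-02, -1.41001843e-05]), 'eef_pos': array([245.5272989 , 601.18733734, 230.41395022]), 'tool_rot': array([-3.13976628e+00, -1.93559626e-05,  2.75379222e+00]), 'force': array([ 0.47300096, -0.24546164, -0.7975643 ]), 'torque': array([-0.05157304, -0.02571688,  0.04115172]), 'width': 85.3914599050238}
scene {'camera_matrix': array([[399.89494856,   0.        , 279.99657506],
       [  0.        , 399.89494856, 207.20240926],
       [  0.        ,   0.        ,   1.        ]]), 'origin': array([1024.5786843 , -539.8222041 ,  783.60655986]), 'attitude': array([ 0.8092611 , -0.01515289,  0.73549611])}
top {'camera_matrix': array([[510.79322146,   0.        , 275.75934647],
       [  0.        , 510.79322146, 209.73558036],
       [  0.        ,   0.        ,   1.        ]]), 'origin': array([ 421.39529402,  -21.60981465, 1093.1607409 ]), 'attitude': array([ 0.11239144,  0.03001115, -1.58858169])}
```

View pics/top0.png

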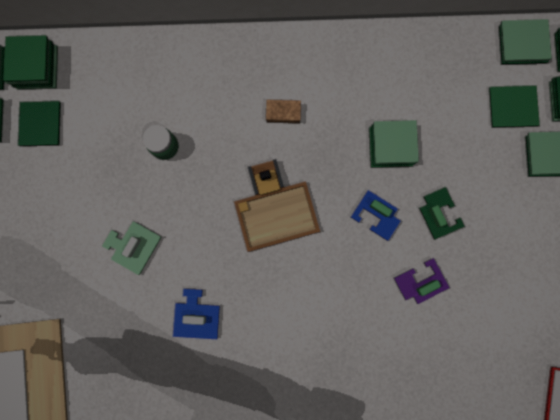

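View pics/scene0.png

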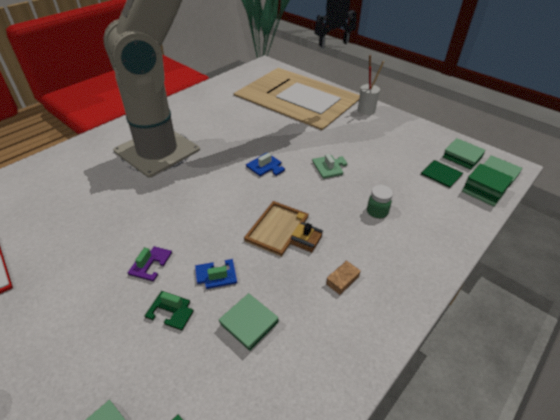

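Top view: the pale-shaped candidates are green at (135,247) and blue at (196,316). The dark-shaped candidates are dark green at (441,213), blue at (377,215) and purple at (422,282). By colour, the ones meant are (135,247) and (441,213). The frame is at (277,216), the keeper at (265,176) and the stop at (243,207). I'll confirm this in an enlarged crop.

```bash
cat > h.py <<'E'
import cv2,numpy as np
from cell import *
from scipy.spatial.transform import Rotation as R
class Cam:
    def __init__(s,n):
        c=calibration(n); s.K=c["camera_matrix"]; s.o=c["origin"]; s.R=R.from_euler("xyz",c["attitude"]).as_matrix()
    def ray(s,px):
        p=np.c_[np.atleast_2d(px),np.ones(len(np.atleast_2d(px)))]@np.linalg.inv(s.K).T
        return (p*[1,-1,-1])@s.R.T
    def plane(s,px,z):
        d=s.ray(px); return s.o+d*((z-s.o[2])/d[:,2])[:,None]
    def proj(s,P):
        q=(np.atleast_2d(P)-s.o)@s.R*[1,-1,-1]; q=q@s.K.T; return q[:,:2]/q[:,2:]
def tri(c1,p1,c2,p2):
    d1=c1.ray(p1)[0];d2=c2.ray(p2)[0]
    t=np.linalg.lstsq(np.c_[d1,-d2],c2.o-c1.o,rcond=None)[0]
    a=c1.o+t[0]*d1;b=c2.o+t[1]*d2
    return (a+b)/2,np.linalg.norm(a-b)
T,S=Cam("top"),Cam("scene")
E
python3 - <<'E'
from h import *
a=cv2.imread("pics/top0.png");b=cv2.imread("pics/scene0.png")
def cr(im,x,y,w=44,h=44): return cv2.resize(im[y-h:y+h,x-w:x+w],(266,266),interpolation=cv2.INTER_CUBIC)
r1=np.hstack([cr(a,135,247),cr(a,440,213),cr(a,275,205,60,60)])
r2=np.hstack([cr(b,328,165),cr(b,170,310),cr(b,287,228,50,50)])
cv2.imwrite("pics/crop1.png",np.clip(np.vstack([r1,r2])*1.6,0,255).astype(np.uint8))
E
```

```text
(no output)
```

View pics/crop1.png

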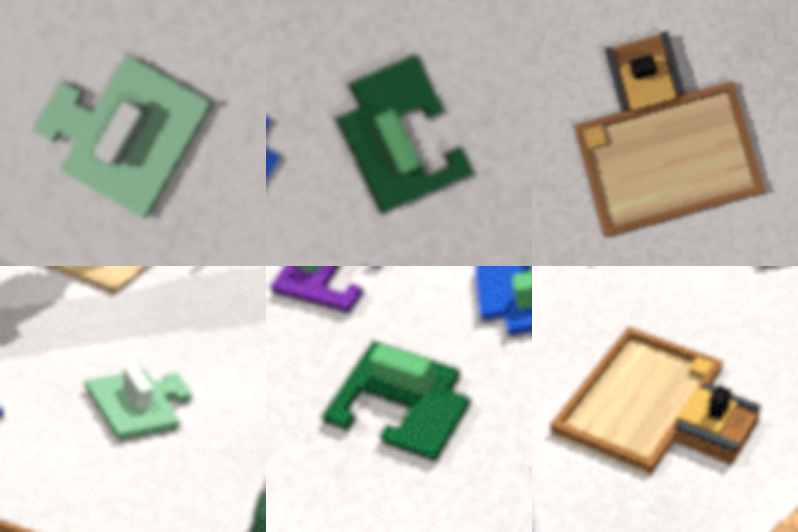

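```bash
cat > m.py <<'E'
from h import *
from scipy.optimize import least_squares
EDG={ # each edge: axis(0:x=const,1:y=const), value, normal sign, span
"pale":(14,[(0,-45.5,-1,(-36,26)),(0,47.5,1,(-36,26)),(1,-39.5,-1,(-42,44)),(1,30,1,(6,44)),(1,30,1,(-42,-28)),(1,61,1,(-28,6)),(0,-31,-1,(47,59)),(0,9,1,(47,59))]),
"dark":(14,[(0,-42.5,-1,(-43,19)),(0,50.5,1,(-43,1)),(1,22.5,1,(-39,29)),(1,-47,-1,(-39,-24)),(1,-47,-1,(8,47)),(0,32,1,(8,20)),(1,4,1,(36,47))]),
"frame":(16,[(0,-56,-1,(-72,72)),(1,80,1,(-50,50)),(1,-80,-1,(-50,50)),(0,56,1,(-74,-40)),(0,56,1,(40,74))])}
def chan(im,kind):
    b,g,r=[im[:,:,i].astype(np.float32) for i in range(3)]
    return r-b if kind=="frame" else g-(r+b)/2
def contour(im,kind,c,w):
    f=chan(im,kind); x,y=map(int,c); x0,y0=max(x-w,0),max(y-w,0)
    f=f[y0:y+w,x0:x+w]; f=f-np.median(f); k=8
    u=cv2.resize(f,None,fx=k,fy=k,interpolation=cv2.INTER_CUBIC)
    cx,cy=(np.array(c)-[x0,y0])*k; yy,xx=np.mgrid[:u.shape[0],:u.shape[1]]
    near=np.hypot(xx-cx,yy-cy)<w*k*.5
    hi=np.percentile(u[near],90 if kind!="dark" else 60); lo=0
    if kind=="dark": hi=np.median(u[near&(u>.5*hi)])
    m=(u>.5*(hi+lo)).astype(np.uint8)
    cs,_=cv2.findContours(m,cv2.RETR_EXTERNAL,cv2.CHAIN_APPROX_NONE)
    cn=max((q for q in cs),key=lambda q:cv2.contourArea(q)-5*max(0,-cv2.pointPolygonTest(q,(float(cx),float(cy)),True))*k)
    return (cn[:,0,:]+.5)/k-.5+[x0,y0],hi
def fit(kind,data,p0,dz=0,tol=8,allz=False):
    """data: list of (cam,contour px). returns x,y,yaw (+z)"""
    h,E=EDG[kind]; p=np.array(list(p0)+[h+dz],float)
    for it in range(6):
        t=tol if it<2 else 3
        sel=[]
        for cam,px in data:
            W=cam.plane(px,p[3])[:,:2]
            c,s=np.cos(p[2]),np.sin(p[2]); Rm=np.array([[c,-s],[s,c]])
            L=(W-p[:2])@Rm; v=(cam.o[:2]-p[:2])@Rm
            for a,val,sg,(lo,hi) in E:
                if sg*(v[a]-val)>0: continue   # facing camera: skip
                i=(abs(L[:,a]-val)<t)&(L[:,1-a]>lo+3)&(L[:,1-a]<hi-3)
                if i.sum()>8: sel.append((cam,px[i],a,val))
        def res(q):
            o=[]
            for cam,px,a,val in sel:
                W=cam.plane(px,q[3] if allz else p[3])[:,:2]; c,s=np.cos(q[2]),np.sin(q[2])
                o.append(((W-q[:2])@np.array([[c,-s],[s,c]]))[:,a]-val)
            o=np.concatenate(o); return np.r_[o,0 if allz else q[3]-p[3]]
        p=least_squares(res,p,loss="soft_l1").x
    rr=[(cam is T and "T" or "S",a,val,round(float(np.mean(((cam.plane(px,p[3])[:,:2]-p[:2])@np.array([[np.cos(p[2]),-np.sin(p[2])],[np.sin(p[2]),np.cos(p[2])]]))[:,a]-val)),2)) for cam,px,a,val in sel]
    return p,rr
E
python3 - <<'E'
from m import *
a=cv2.imread("pics/top0.png");b=cv2.imread("pics/scene0.png")
st={"pale":((135,247),(328,167),-29,45,40),"dark":((436,213),(172,308),27,45,45),"frame":((277,218),(274,230),15,75,75)}
for k,(pt,ps,yaw,w1,w2) in st.items():
    ct,h1=contour(a,k,pt,w1); cs,h2=contour(b,k,ps,w2)
    g=T.plane(pt,15)[0]; p0=[g[0],g[1],np.radians(yaw)]
    print(k,g.round(),"hi",h1,h2,"areas",cv2.contourArea(ct.astype(np.float32)),cv2.contourArea(cs.astype(np.float32)))
    for nm,d,az in(("T",[(T,ct)],False),("S",[(S,cs)],False),("both",[(T,ct),(S,cs)],True)):
        try:
            p,rr=fit(k,d,p0,allz=az,tol=12); print(nm,p[:2].round(1),np.degrees(p[2]).round(2),"z",p[3].round(1),rr)
            if nm=="T": p0=p[:3]
        except Exception as e: print(nm,"err",e)
E
```

```text
pale [470. 309.  15.] hi 24.26426 32.0512 areas 1646.5703125 410.125
T [470.7 313.4] -30.05 z 14.0 [('T', 0, -45.5, -0.01), ('T', 1, 30, 0.01), ('T', 1, 30, -0.24), ('T', 1, 61, 0.06), ('T', 0, -31, 0.09)]
S [472.9 314.4] -29.83 z 14.0 [('S', 0, -45.5, 0.01), ('S', 1, 30, 0.53), ('S', 1, 30, -0.58), ('S', 1, 61, -0.18), ('S', 0, -31, 0.13)]
both [471.  313.9] -30.04 z 13.0 [('T', 0, -45.5, -0.11), ('T', 1, 30, -0.32), ('T', 1, 30, -0.56), ('T', 1, 61, -0.24), ('T', 0, -31, -0.01), ('S', 0, -45.5, 0.23), ('S', 1, 30, 2.1), ('S', 1, 30, -0.2), ('S', 1, 61, 1.83), ('S', 0, -31, 0.57)]
dark [ 530. -328.   15.] hi 25.38398 40.463306 areas 1056.3203125 884.25
T [ 522.  -325.9] 22.16 z 14.0 [('T', 0, -42.5, 0.89), ('T', 0, 50.5, -1.51), ('T', 1, -47, -0.24), ('T', 1, -47, 0.07), ('T', 0, 32, -1.89)]
S [ 526.1 -326. ] 21.92 z 14.0 [('S', 0, -42.5, -0.0), ('S', 1, 22.5, -0.03), ('S', 1, 4, 0.18)]
both [ 522.8 -325.8] 21.36 z 10.5 [('T', 0, -42.5, 0.1), ('T', 0, 50.5, -1.88), ('T', 1, -47, -1.72), ('T', 1, -47, -0.57), ('T', 0, 32, -2.8), ('S', 0, -42.5, 1.16), ('S', 1, 22.5, 0.44), ('S', 1, 4, 0.93)]
frame [526.   6.  15.] hi 40.57175 54.37223 areas 4546.484375 2232.3671875
T [529.8   7.3] 14.62 z 16.0 [('T', 1, 80, -0.53), ('T', 1, -80, 0.52), ('T', 0, 56, 0.08), ('T', 0, 56, -0.07)]
S [533.2   8.4] 14.39 z 16.0 [('S', 0, -56, -0.0), ('S', 1, 80, -0.0)]
both [531.8   8.1] 14.55 z 15.1 [('T', 1, 80, -0.75), ('T', 1, -80, 0.17), ('T', 0, 56, -1.86), ('T', 0, 56, -2.15), ('S', 0, -56, 0.98), ('S', 1, 80, 0.82)]
```

apply_moves([
  {"tx": 0.045,"ty": -0.058,"tz": -0.01,"rz": -0.4,"claw": 0.05},
  {"tx": 0.09,"ty": -0.115,"tz": -0.03,"rz": -0.8,"claw": 0.05},
  {"tx": 0.135,"ty": -0.173,"tz": -0.06,"rz": -1.2,"claw": 0.05},
  {"tx": 0.18,"ty": -0.23,"tz": -0.09,"rz": -1.56,"claw": 0.05},
  {"tx": 0.2257,"ty": -0.288,"tz": -0.121,"rz": -1.56,"claw": 0.05},
  {"tx": 0.2257,"ty": -0.288,"tz": -0.121,"rz": -1.56,"claw": 0.05},
  {"tx": 0.2257,"ty": -0.288,"tz": -0.121,"rz": -1.56,"claw": 0.05},
  {"tx": 0.2257,"ty": -0.288,"tz": -0.121,"rz": -1.56,"claw": 0.05},
  {"tx": 0.2257,"ty": -0.288,"tz": -0.121,"rz": -1.56,"claw": 0.05},
  {"tx": 0.2257,"ty": -0.288,"tz": -0.121,"rz": -1.56,"claw": 0.05},
  {"tx": 0.2257,"ty": -0.288,"tz": -0.121,"rz": -1.56,"claw": 0.05},
])

```text
$.increments[0]: bad value
```

apply_moves([
  {"tx": 0.045,"ty": -0.058,"tz": -0.01,"rx": 0,"ry": 0,"rz": -0.4,"claw": 0.05},
  {"tx": 0.09,"ty": -0.115,"tz": -0.03,"rx": 0,"ry": 0,"rz": -0.8,"claw": 0.05},
  {"tx": 0.2257,"ty": -0.288,"tz": -0.121,"rx": 0,"ry": 0,"rz": -1.56,"claw": 0.05},
  {"tx": 0.2257,"ty": -0.288,"tz": -0.121,"rx": 0,"ry": 0,"rz": -1.56,"claw": 0.05},
  {"tx": 0.2257,"ty": -0.288,"tz": -0.121,"rx": 0,"ry": 0,"rz": -1.56,"claw": 0.05},
  {"tx": 0.2257,"ty": -0.288,"tz": -0.121,"rx": 0,"ry": 0,"rz": -1.56,"claw": 0.05},
  {"tx": 0.2257,"ty": -0.288,"tz": -0.121,"rx": 0,"ry": 0,"rz": -1.56,"claw": 0.05},
  {"tx": 0.2257,"ty": -0.288,"tz": -0.121,"rx": 0,"ry": 0,"rz": -1.56,"claw": 0.05},
  {"tx": 0.2257,"ty": -0.288,"tz": -0.121,"rx": 0,"ry": 0,"rz": -1.56,"claw": 0.05},
  {"tx": 0.2257,"ty": -0.288,"tz": -0.121,"rx": 0,"ry": 0,"rz": -1.56,"claw": 0.05},
  {"tx": 0.2257,"ty": -0.288,"tz": -0.121,"rx": 0,"ry": 0,"rz": -1.56,"claw": 0.05},
])

```text
clock: 1.2
eef_pos: [470.6, 315.2, 110.4]
tool_rot: [3.141, -0.001, 2.619]
force: [-0.2, -0.5, 0.8]
width: 49.9
```

apply_moves([
  {"tx": 0,"ty": 0,"tz": -0.03,"rx": 0,"ry": 0,"rz": 0,"claw": 0.05},
  {"tx": 0,"ty": 0,"tz": -0.06,"rx": 0,"ry": 0,"rz": 0,"claw": 0.05},
  {"tx": 0,"ty": 0,"tz": -0.08,"rx": 0,"ry": 0,"rz": 0,"claw": 0.05},
  {"tx": 0,"ty": 0,"tz": -0.09,"rx": 0,"ry": 0,"rz": 0,"claw": 0.05},
  {"tx": 0,"ty": 0,"tz": -0.09,"rx": 0,"ry": 0,"rz": 0,"claw": 0.03},
  {"tx": 0,"ty": 0,"tz": -0.09,"rx": 0,"ry": 0,"rz": 0,"claw": 0.01},
  {"tx": 0,"ty": 0,"tz": -0.09,"rx": 0,"ry": 0,"rz": 0,"claw": 0.005},
  {"tx": 0,"ty": 0,"tz": -0.09,"rx": 0,"ry": 0,"rz": 0,"claw": 0.005},
  {"tx": 0,"ty": 0,"tz": -0.09,"rx": 0,"ry": 0,"rz": 0,"claw": 0.005},
  {"tx": 0,"ty": 0,"tz": -0.09,"rx": 0,"ry": 0,"rz": 0,"claw": 0.005},
])

```text
clock: 2.2
eef_pos: [472.0, 314.6, 21.5]
tool_rot: [3.139, 0.0, 2.618]
force: [-0.7, 0.8, 6.1]
width: 14.3
```

```bash
python3 - <<'E'
from m import *
s=read_state();print(s['eef_pos'],s['tool_rot'],s['width'],s['force'])
a=get_image("top")[:,:,::-1].copy();b=get_image("scene")[:,:,::-1].copy()
cv2.imwrite("pics/t1.png",a);cv2.imwrite("pics/s1.png",b)
v=cv2.resize(np.hstack([a[200:300,85:185],b[115:215,278:378]]),None,fx=4,fy=4);cv2.imwrite("pics/v1.png",np.clip(v*1.5,0,255).astype(np.uint8))
E
```

```text
[471.97319029 314.64935883  21.52677928] [3.13944286e+00 3.69569566e-04 2.61795568e+00] 14.341354306041822 [-0.68422248  0.8282809   6.12922735]
```

View pics/v1.png

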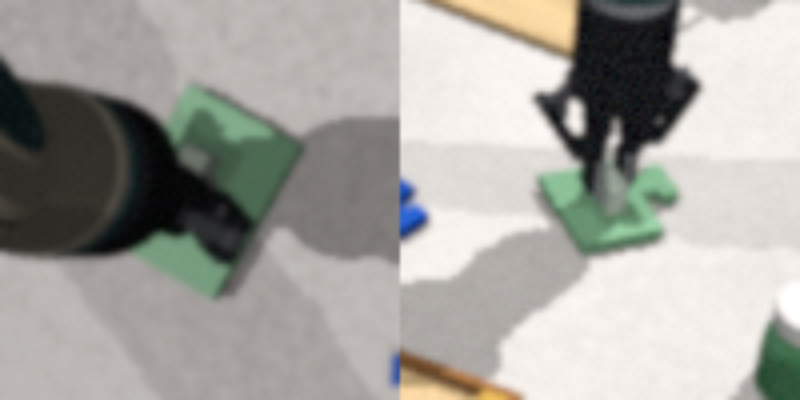

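The fin is gripped: the top view shows its whitish end at crop (195,155), and the scene view shows it between the fingers. I'll lift it and carry it over the frame.

apply_moves([
  {"tx": 0,"ty": 0,"tz": 0.03,"rx": 0,"ry": 0,"rz": 0,"claw": 0.005},
  {"tx": 0,"ty": 0,"tz": 0.065,"rx": 0,"ry": 0,"rz": 0,"claw": 0.005},
  {"tx": 0.015,"ty": -0.04,"tz": 0.08,"rx": 0,"ry": 0,"rz": 1.2,"claw": 0.005},
  {"tx": 0.025,"ty": -0.08,"tz": 0.08,"rx": 0,"ry": 0,"rz": 2.5,"claw": 0.005},
  {"tx": 0.035,"ty": -0.125,"tz": 0.08,"rx": 0,"ry": 0,"rz": 3.8,"claw": 0.005},
  {"tx": 0.045,"ty": -0.17,"tz": 0.08,"rx": 0,"ry": 0,"rz": 5.1,"claw": 0.005},
  {"tx": 0.055,"ty": -0.215,"tz": 0.08,"rx": 0,"ry": 0,"rz": 6.4,"claw": 0.005},
  {"tx": 0.06,"ty": -0.26,"tz": 0.08,"rx": 0,"ry": 0,"rz": 7.7,"claw": 0.005},
  {"tx": 0.066,"ty": -0.305,"tz": 0.08,"rx": 0,"ry": 0,"rz": 8.9,"claw": 0.005},
  {"tx": 0.066,"ty": -0.336,"tz": 0.08,"rx": 0,"ry": 0,"rz": 8.9,"claw": 0.005},
  {"tx": 0.066,"ty": -0.336,"tz": 0.08,"rx": 0,"ry": 0,"rz": 8.9,"claw": 0.005},
  {"tx": 0.066,"ty": -0.336,"tz": 0.08,"rx": 0,"ry": 0,"rz": 8.9,"claw": 0.005},
])

```text
clock: 3.5
eef_pos: [537.2, -23.4, 100.2]
tool_rot: [3.142, -0.0, -2.892]
force: [0.0, 0.6, -2.3]
width: 14.7
```

```bash
python3 - <<'E'
from m import *
s=read_state();print(s['eef_pos'],s['tool_rot'],s['width'],s['force'])
a=get_image("top")[:,:,::-1].copy();b=get_image("scene")[:,:,::-1].copy()
cv2.imwrite("pics/t2.png",a);cv2.imwrite("pics/s2.png",b)
v=cv2.resize(np.hstack([a[140:260,210:330],b[145:265,210:330]]),None,fx=3.3,fy=3.3);cv2.imwrite("pics/v2.png",np.clip(v*1.5,0,255).astype(np.uint8))
E
```

```text
[537.17561291 -23.44492246 100.20035555] [ 3.14157221e+00 -3.71336111e-04 -2.89184909e+00] 14.667345794729263 [ 0.02713655  0.55946059 -2.27095476]
```

View pics/v2.png

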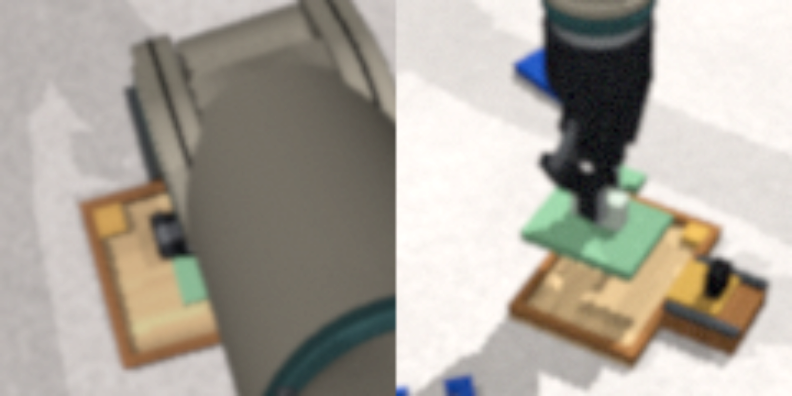

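The scene view shows the pale tile held level, tab pointing to +y, over the -y half of the frame. The top view is blocked by the arm. I'll lower to just above the walls and compare in the scene view.

apply_moves([
  {"tx": 0,"ty": 0,"tz": -0.03,"rx": 0,"ry": 0,"rz": 0,"claw": 0.005},
  {"tx": 0,"ty": 0,"tz": -0.05,"rx": 0,"ry": 0,"rz": 0,"claw": 0.005},
  {"tx": 0,"ty": 0,"tz": -0.058,"rx": 0,"ry": 0,"rz": 0,"claw": 0.005},
  {"tx": 0,"ty": 0,"tz": -0.058,"rx": 0,"ry": 0,"rz": 0,"claw": 0.005},
  {"tx": 0,"ty": 0,"tz": -0.058,"rx": 0,"ry": 0,"rz": 0,"claw": 0.005},
])

```text
clock: 4.1
eef_pos: [538.0, -21.3, 42.9]
tool_rot: [3.142, 0.001, -2.888]
force: [0.5, 0.2, -2.8]
width: 14.8
```

```bash
cat > f3.py <<'E'
from m import *
import sys
kind,cx,cy,x,y,yaw,z,tag=sys.argv[1:]; cx,cy,x,y,yaw,z=map(float,(cx,cy,x,y,yaw,z))
s=read_state();print(s['clock'],s['eef_pos'],s['tool_rot'],s['width'],s['force'])
b=get_image("scene")[:,:,::-1].copy();cv2.imwrite(f"pics/s{tag}.png",b)
cs,h=contour(b,kind,(cx,cy),50)
print(h,cv2.contourArea(cs.astype(np.float32)))
for dz in(-1.5,0,1.5):
    p,rr=fit(kind,[(S,cs)],[x,y,np.radians(yaw)],dz=z+dz-14,tol=8); print(z+dz,p[:2].round(1),np.degrees(p[2]).round(2),rr)
v=b.copy()[145:265,210:330]; v=np.clip(cv2.resize(v,None,fx=5,fy=5,interpolation=cv2.INTER_CUBIC)*1.5,0,255).astype(np.uint8)
q=((cs-[210,145]+.5)*5).astype(np.int32); cv2.polylines(v,[q.reshape(-1,1,2)],True,(0,0,255),1)
cv2.imwrite(f"pics/v{tag}.png",v)
E
python3 f3.py pale 272 222 539 -22 14.5 36 3
```

```text
4.1 [538.00202748 -21.32967491  42.8520682 ] [ 3.14151048e+00  9.04226440e-04 -2.88751934e+00] 14.771936204352501 [ 0.46825811  0.23032858 -2.78179773]
30.82932 583.0078125
34.5 [539.1 -18.1] 13.94 [('S', 0, -45.5, 0.06), ('S', 1, 30, -0.04)]
36.0 [540.1 -19.2] 13.97 [('S', 0, -45.5, 0.06), ('S', 1, 30, -0.06)]
37.5 [541.2 -20.3] 13.97 [('S', 0, -45.5, 0.06), ('S', 1, 30, -0.06)]
```

View pics/v3.png

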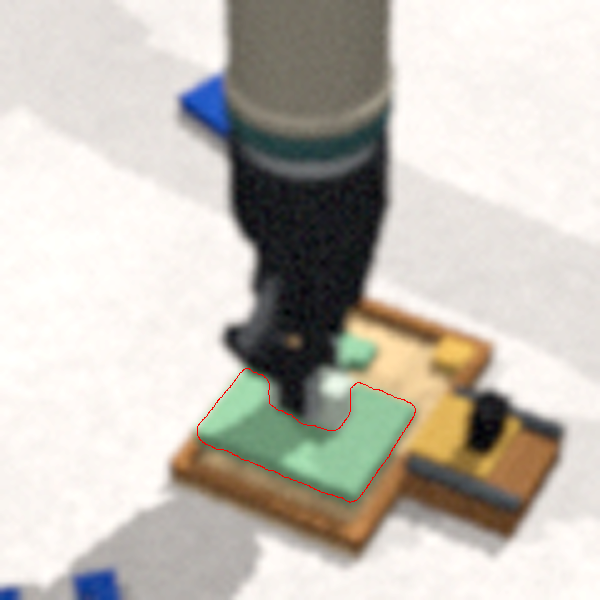

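apply_moves([
  {"tx": 0,"ty": -0.001,"tz": 0,"rx": 0,"ry": 0,"rz": 0.06,"claw": 0.005},
  {"tx": 0,"ty": -0.001,"tz": -0.004,"rx": 0,"ry": 0,"rz": 0.06,"claw": 0.005},
  {"tx": 0,"ty": -0.001,"tz": -0.007,"rx": 0,"ry": 0,"rz": 0.06,"claw": 0.005},
  {"tx": 0,"ty": -0.001,"tz": -0.009,"rx": 0,"ry": 0,"rz": 0.06,"claw": 0.005},
  {"tx": 0,"ty": -0.001,"tz": -0.011,"rx": 0,"ry": 0,"rz": 0.06,"claw": 0.005},
])

```text
clock: 4.65
eef_pos: [537.3, -23.3, 31.1]
tool_rot: [3.142, -0.0, -2.884]
force: [0.3, -0.0, -2.5]
width: 14.6
```

apply_moves([
  {"tx": 0,"ty": 0,"tz": -0.002,"rx": 0,"ry": 0,"rz": 0,"claw": 0.005},
  {"tx": 0,"ty": 0,"tz": -0.004,"rx": 0,"ry": 0,"rz": 0,"claw": 0.005},
  {"tx": 0,"ty": 0,"tz": -0.005,"rx": 0,"ry": 0,"rz": 0,"claw": 0.005},
  {"tx": 0,"ty": 0,"tz": -0.005,"rx": 0,"ry": 0,"rz": 0,"claw": 0.005},
])

```text
clock: 5.05
eef_pos: [537.5, -23.2, 27.5]
tool_rot: [-3.141, 0.0, -2.884]
force: [-3.1, 0.3, 10.1]
width: 14.7
```

apply_moves([
  {"tx": 0,"ty": 0,"tz": 0.001,"rx": 0,"ry": 0,"rz": 0,"claw": 0.035},
  {"tx": 0,"ty": 0,"tz": 0.001,"rx": 0,"ry": 0,"rz": 0,"claw": 0.035},
  {"tx": 0,"ty": 0,"tz": 0.001,"rx": 0,"ry": 0,"rz": 0,"claw": 0.035},
  {"tx": 0,"ty": 0,"tz": 0.02,"rx": 0,"ry": 0,"rz": 0,"claw": 0.035},
  {"tx": 0,"ty": 0,"tz": 0.06,"rx": 0,"ry": 0,"rz": 0,"claw": 0.035},
  {"tx": 0,"ty": -0.04,"tz": 0.085,"rx": 0,"ry": 0,"rz": 0.5,"claw": 0.05},
  {"tx": -0.0143,"ty": -0.3027,"tz": 0.085,"rx": 0,"ry": 0,"rz": 1.44,"claw": 0.05},
  {"tx": -0.0143,"ty": -0.3027,"tz": 0.085,"rx": 0,"ry": 0,"rz": 1.44,"claw": 0.05},
  {"tx": -0.0143,"ty": -0.3027,"tz": 0.085,"rx": 0,"ry": 0,"rz": 1.44,"claw": 0.05},
  {"tx": -0.0143,"ty": -0.3027,"tz": 0.085,"rx": 0,"ry": 0,"rz": 1.44,"claw": 0.05},
  {"tx": -0.0143,"ty": -0.3027,"tz": 0.085,"rx": 0,"ry": 0,"rz": 1.44,"claw": 0.05},
  {"tx": -0.0143,"ty": -0.3027,"tz": 0.085,"rx": 0,"ry": 0,"rz": 1.44,"claw": 0.05},
])

```text
clock: 6.25
eef_pos: [520.6, -334.4, 110.7]
tool_rot: [-3.138, -0.003, -2.767]
force: [-0.1, 0.3, -0.1]
width: 50.2
```

```bash
python3 - <<'E'
from m import *
s=read_state();print(s['clock'],s['eef_pos'],s['tool_rot'],s['width'])
a=get_image("top")[:,:,::-1].copy();b=get_image("scene")[:,:,::-1].copy()
cv2.imwrite("pics/t4.png",a);cv2.imwrite("pics/s4.png",b)
for nm,c,im,z,px in(("T",T,a,20,(283,220)),("S",S,b,20,(270,232))):
    cs,h=contour(im,"pale",px,48); p,rr=fit("pale",[(c,cs)],[538,-23,np.radians(14.5)],dz=6,tol=8); print(nm,h,p[:2].round(1),np.degrees(p[2]).round(2),rr)
    P=np.array([[538,-23,48]]);print(c.proj(P))
k=np.hstack([cv2.resize(a[155:255,227:327],None,fx=4,fy=4),cv2.resize(b[190:290,95:195],None,fx=4,fy=4)]);cv2.imwrite("pics/v4.png",np.clip(k*1.5,0,255).astype(np.uint8))
E
```

```text
6.25 [ 520.60515577 -334.41421766  110.72538573] [-3.13769712e+00 -2.80705583e-03 -2.76735805e+00] 50.156193703827626
T 22.116535 [537.  -23.1] 14.73 [('T', 0, 47.5, -0.0), ('T', 1, -39.5, -0.03), ('T', 1, 61, 0.08), ('T', 0, 9, 0.02)]
[[290.66640414 210.3644665 ]]
S 30.774855 [538.3 -21.4] 15.3 [('S', 0, -45.5, -0.0), ('S', 1, 30, 0.02), ('S', 1, 30, -0.67)]
[[270.13592341 223.84253851]]
```

View pics/v4.png

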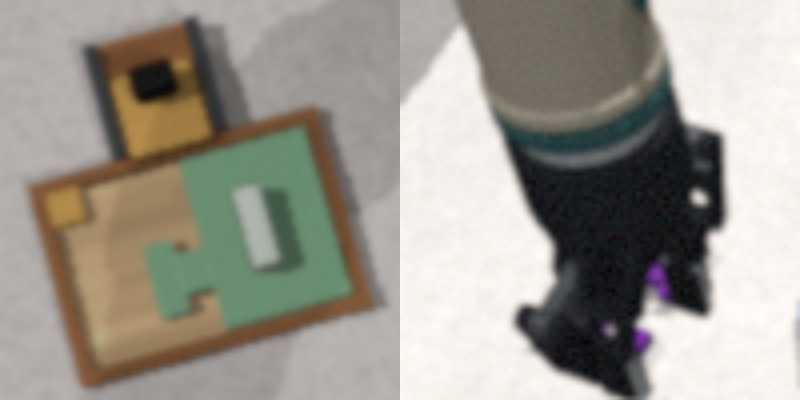

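Pale tile is seated flat in the -y half; in the crop its tab is at (175,280) pointing to +y. Next I'll let the arm settle over the dark tile.

apply_moves([
  {"tx": 0,"ty": 0,"tz": 0,"rx": 0,"ry": 0,"rz": 0,"claw": 0.05},
  {"tx": 0,"ty": 0,"tz": 0,"rx": 0,"ry": 0,"rz": 0,"claw": 0.05},
  {"tx": 0,"ty": 0,"tz": 0,"rx": 0,"ry": 0,"rz": 0,"claw": 0.05},
  {"tx": 0,"ty": 0,"tz": 0,"rx": 0,"ry": 0,"rz": 0,"claw": 0.05},
])

```text
clock: 6.75
eef_pos: [523.7, -324.4, 111.5]
tool_rot: [3.141, 0.0, -2.756]
force: [-0.0, -0.0, 0.3]
width: 50.0
```

apply_moves([
  {"tx": 0,"ty": 0,"tz": -0.03,"rx": 0,"ry": 0,"rz": 0,"claw": 0.05},
  {"tx": 0,"ty": 0,"tz": -0.06,"rx": 0,"ry": 0,"rz": 0,"claw": 0.05},
  {"tx": 0,"ty": 0,"tz": -0.08,"rx": 0,"ry": 0,"rz": 0,"claw": 0.05},
  {"tx": 0,"ty": 0,"tz": -0.09,"rx": 0,"ry": 0,"rz": 0,"claw": 0.05},
  {"tx": 0,"ty": 0,"tz": -0.09,"rx": 0,"ry": 0,"rz": 0,"claw": 0.03},
  {"tx": 0,"ty": 0,"tz": -0.09,"rx": 0,"ry": 0,"rz": 0,"claw": 0.005},
  {"tx": 0,"ty": 0,"tz": -0.09,"rx": 0,"ry": 0,"rz": 0,"claw": 0.005},
  {"tx": 0,"ty": 0,"tz": -0.09,"rx": 0,"ry": 0,"rz": 0,"claw": 0.005},
  {"tx": 0,"ty": 0,"tz": -0.09,"rx": 0,"ry": 0,"rz": 0,"claw": 0.005},
  {"tx": 0,"ty": 0,"tz": -0.09,"rx": 0,"ry": 0,"rz": 0,"claw": 0.005},
])

```text
clock: 7.75
eef_pos: [524.1, -326.4, 22.5]
tool_rot: [-3.14, 0.001, -2.758]
force: [0.5, -0.0, 7.5]
width: 14.5
```

apply_moves([
  {"tx": 0,"ty": 0,"tz": 0.03,"rx": 0,"ry": 0,"rz": 0,"claw": 0.005},
  {"tx": 0,"ty": 0,"tz": 0.07,"rx": 0,"ry": 0,"rz": 0,"claw": 0.005},
  {"tx": -0.001,"ty": 0.03,"tz": 0.085,"rx": 0,"ry": 0,"rz": -0.2,"claw": 0.005},
  {"tx": -0.003,"ty": 0.075,"tz": 0.085,"rx": 0,"ry": 0,"rz": -0.5,"claw": 0.005},
  {"tx": -0.004,"ty": 0.12,"tz": 0.085,"rx": 0,"ry": 0,"rz": -0.8,"claw": 0.005},
  {"tx": -0.005,"ty": 0.165,"tz": 0.085,"rx": 0,"ry": 0,"rz": -1.1,"claw": 0.005},
  {"tx": -0.006,"ty": 0.21,"tz": 0.085,"rx": 0,"ry": 0,"rz": -1.48,"claw": 0.005},
  {"tx": -0.007,"ty": 0.255,"tz": 0.085,"rx": 0,"ry": 0,"rz": -1.48,"claw": 0.005},
  {"tx": -0.008,"ty": 0.3,"tz": 0.085,"rx": 0,"ry": 0,"rz": -1.48,"claw": 0.005},
  {"tx": -0.0089,"ty": 0.34,"tz": 0.085,"rx": 0,"ry": 0,"rz": -1.48,"claw": 0.005},
  {"tx": -0.0089,"ty": 0.365,"tz": 0.085,"rx": 0,"ry": 0,"rz": -1.48,"claw": 0.005},
  {"tx": -0.0089,"ty": 0.379,"tz": 0.085,"rx": 0,"ry": 0,"rz": -1.48,"claw": 0.005},
])

```text
clock: 8.95
eef_pos: [513.7, 56.2, 106.3]
tool_rot: [3.14, -0.0, -2.883]
force: [-0.3, -0.2, -1.7]
width: 14.8
```

apply_moves([
  {"tx": 0,"ty": 0,"tz": 0,"rx": 0,"ry": 0,"rz": 0,"claw": 0.005},
  {"tx": 0,"ty": 0,"tz": -0.03,"rx": 0,"ry": 0,"rz": 0,"claw": 0.005},
  {"tx": 0,"ty": 0,"tz": -0.05,"rx": 0,"ry": 0,"rz": 0,"claw": 0.005},
  {"tx": 0,"ty": 0,"tz": -0.059,"rx": 0,"ry": 0,"rz": 0,"claw": 0.005},
  {"tx": 0,"ty": 0,"tz": -0.059,"rx": 0,"ry": 0,"rz": 0,"claw": 0.005},
  {"tx": 0,"ty": 0,"tz": -0.059,"rx": 0,"ry": 0,"rz": 0,"claw": 0.005},
])

```text
clock: 9.55
eef_pos: [514.7, 52.1, 47.7]
tool_rot: [-3.141, 0.0, -2.889]
force: [-0.1, 0.0, -2.0]
width: 14.5
```

```bash
python3 - <<'E'
from m import *
s=read_state();print(s['clock'],s['eef_pos'],s['tool_rot'],s['width'],s['force'])
a=get_image("top")[:,:,::-1].copy();b=get_image("scene")[:,:,::-1].copy()
cv2.imwrite("pics/t5.png",a);cv2.imwrite("pics/s5.png",b)
k=np.hstack([cv2.resize(a[155:255,217:317],None,fx=4,fy=4),cv2.resize(b[165:265,230:330],None,fx=4,fy=4)]);cv2.imwrite("pics/v5.png",np.clip(k*1.5,0,255).astype(np.uint8))
E
```

```text
9.55 [514.68126604  52.08850706  47.6870169 ] [-3.14116880e+00  2.89447707e-04 -2.88857915e+00] 14.507900191690647 [-0.05738152  0.02669525 -2.0074582 ]
```

View pics/v5.png

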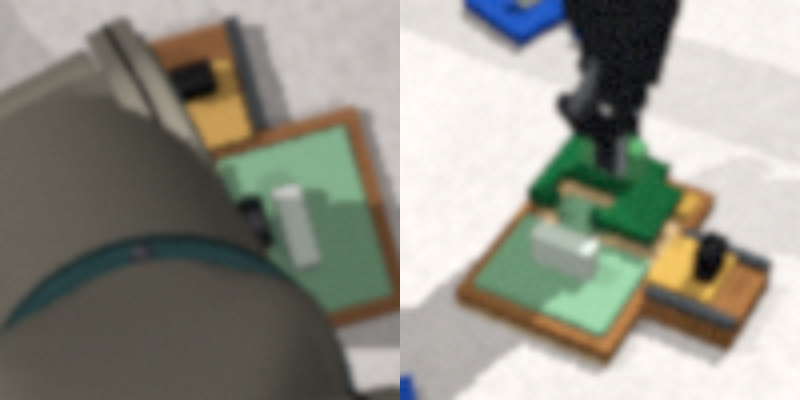

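apply_moves([
  {"tx": 0,"ty": 0,"tz": -0.004,"rx": 0,"ry": 0,"rz": 0,"claw": 0.005},
  {"tx": 0,"ty": 0,"tz": -0.007,"rx": 0,"ry": 0,"rz": 0,"claw": 0.005},
  {"tx": 0,"ty": 0,"tz": -0.009,"rx": 0,"ry": 0,"rz": 0,"claw": 0.005},
  {"tx": 0,"ty": 0,"tz": -0.009,"rx": 0,"ry": 0,"rz": 0,"claw": 0.005},
])

```text
clock: 10.05
eef_pos: [514.3, 53.1, 38.1]
tool_rot: [3.142, -0.0, -2.887]
force: [-0.6, 0.1, -1.8]
width: 14.4
```

No contact yet, so I'll go on down.

apply_moves([
  {"tx": 0,"ty": 0,"tz": -0.002,"rx": 0,"ry": 0,"rz": 0,"claw": 0.005},
  {"tx": 0,"ty": 0,"tz": -0.004,"rx": 0,"ry": 0,"rz": 0,"claw": 0.005},
  {"tx": 0,"ty": 0,"tz": -0.005,"rx": 0,"ry": 0,"rz": 0,"claw": 0.005},
  {"tx": 0,"ty": 0,"tz": -0.005,"rx": 0,"ry": 0,"rz": 0,"claw": 0.005},
])

```text
clock: 10.45
eef_pos: [515.1, 53.3, 33.4]
tool_rot: [3.141, 0.002, -2.887]
force: [3.8, 0.4, -2.2]
width: 14.5
```

apply_moves([
  {"tx": 0.0005,"ty": 0,"tz": -0.002,"rx": 0,"ry": 0,"rz": 0,"claw": 0.005},
  {"tx": 0.0005,"ty": 0,"tz": -0.004,"rx": 0,"ry": 0,"rz": 0,"claw": 0.005},
  {"tx": 0.0005,"ty": 0,"tz": -0.006,"rx": 0,"ry": 0,"rz": 0,"claw": 0.005},
  {"tx": 0.0005,"ty": 0,"tz": -0.006,"rx": 0,"ry": 0,"rz": 0,"claw": 0.005},
])

```text
clock: 10.85
eef_pos: [515.3, 53.1, 28.4]
tool_rot: [-3.141, 0.001, -2.887]
force: [-0.7, 0.8, 11.7]
width: 14.8
```

apply_moves([
  {"tx": 0,"ty": 0,"tz": 0.001,"rx": 0,"ry": 0,"rz": 0,"claw": 0.035},
  {"tx": 0,"ty": 0,"tz": 0.001,"rx": 0,"ry": 0,"rz": 0,"claw": 0.035},
  {"tx": 0,"ty": 0,"tz": 0.001,"rx": 0,"ry": 0,"rz": 0,"claw": 0.035},
  {"tx": 0,"ty": 0,"tz": 0.02,"rx": 0,"ry": 0,"rz": 0,"claw": 0.035},
  {"tx": 0,"ty": 0,"tz": 0.06,"rx": 0,"ry": 0,"rz": 0,"claw": 0.035},
  {"tx": 0,"ty": 0,"tz": 0.1,"rx": 0,"ry": 0,"rz": 0,"claw": 0.05},
  {"tx": 0.05,"ty": 0.05,"tz": 0.1,"rx": 0,"ry": 0,"rz": 0,"claw": 0.05},
  {"tx": 0.05,"ty": 0.15,"tz": 0.1,"rx": 0,"ry": 0,"rz": 0,"claw": 0.05},
  {"tx": 0.05,"ty": 0.15,"tz": 0.1,"rx": 0,"ry": 0,"rz": 0,"claw": 0.05},
  {"tx": 0.05,"ty": 0.15,"tz": 0.1,"rx": 0,"ry": 0,"rz": 0,"claw": 0.05},
  {"tx": 0.05,"ty": 0.15,"tz": 0.1,"rx": 0,"ry": 0,"rz": 0,"claw": 0.05},
  {"tx": 0.05,"ty": 0.15,"tz": 0.1,"rx": 0,"ry": 0,"rz": 0,"claw": 0.05},
])

```text
clock: 12.05
eef_pos: [564.1, 201.4, 126.6]
tool_rot: [-3.14, -0.002, -2.887]
force: [0.5, -0.3, 0.3]
width: 49.9
```

```bash
python3 - <<'E'
from m import *
s=read_state();print(s['clock'],s['eef_pos'],s['tool_rot'],s['width'],s['force'])
a=get_image("top")[:,:,::-1].copy();b=get_image("scene")[:,:,::-1].copy()
cv2.imwrite("pics/t6.png",a);cv2.imwrite("pics/s6.png",b)
def knob(im,c,z):
    e=c.proj([[612,28,50]])[0]; x,y=e.astype(int); w=16
    g=im[y-w:y+w,x-w:x+w].max(2); m=(g<28).astype(np.uint8)
    n,l,st,ce=cv2.connectedComponentsWithStats(m); i=min(range(1,n),key=lambda i:np.hypot(*(ce[i]-w))-st[i,4]*.1)
    return ce[i]+[x-w,y-w],st[i,4],e
kt=knob(a,T,56);ks=knob(b,S,56);print(kt,ks)
print("T plane56",T.plane(kt[0],54),"S plane 46",S.plane(ks[0],46),tri(T,kt[0],S,ks[0]))
k=np.hstack([cv2.resize(a[155:255,217:317],None,fx=4,fy=4),cv2.resize(b[185:285,230:330],None,fx=4,fy=4)]);cv2.imwrite("pics/v6.png",np.clip(k*1.5,0,255).astype(np.uint8))
E
```

```text
12.05 [564.14078152 201.41670247 126.62119291] [-3.13981446e+00 -2.20626061e-03 -2.88742230e+00] 49.90987930552931 [ 0.51022205 -0.33623429  0.30931621]
(array([265.01538462, 175.04615385]), np.int32(65), array([265.30867536, 175.30824203])) (array([306.85714286, 229.06122449]), np.int32(49), array([305.25880898, 227.03161709]))
T plane56 [[611.83208509  28.40752489  54.        ]] S plane 46 [[617.22882956  28.38844961  46.        ]] (array([614.75343721,  29.81073685,  42.84585507]), np.float64(2.4335322927671563))
```

View pics/v6.png

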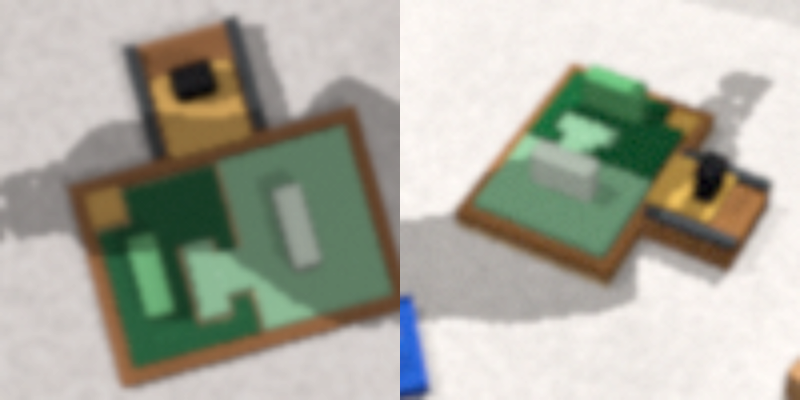

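Both tiles lie flat and interlocked, with the tab in the slot around crop (205,280). The knob is at about (612,28.5), so the keeper is roughly 6 mm in. I'll go to the knob.

apply_moves([
  {"tx": 0.012,"ty": -0.045,"tz": 0,"rx": 0,"ry": 0,"rz": 0,"claw": 0.05},
  {"tx": 0.024,"ty": -0.09,"tz": 0,"rx": 0,"ry": 0,"rz": 0,"claw": 0.05},
  {"tx": 0.036,"ty": -0.13,"tz": -0.01,"rx": 0,"ry": 0,"rz": 0,"claw": 0.05},
  {"tx": 0.0475,"ty": -0.165,"tz": -0.03,"rx": 0,"ry": 0,"rz": 0,"claw": 0.05},
  {"tx": 0.0475,"ty": -0.174,"tz": -0.03,"rx": 0,"ry": 0,"rz": 0,"claw": 0.05},
  {"tx": 0.0475,"ty": -0.174,"tz": -0.03,"rx": 0,"ry": 0,"rz": 0,"claw": 0.05},
  {"tx": 0.0475,"ty": -0.174,"tz": -0.03,"rx": 0,"ry": 0,"rz": 0,"claw": 0.05},
  {"tx": 0.0475,"ty": -0.174,"tz": -0.03,"rx": 0,"ry": 0,"rz": 0,"claw": 0.05},
  {"tx": 0.0475,"ty": -0.174,"tz": -0.03,"rx": 0,"ry": 0,"rz": 0,"claw": 0.05},
])

```text
clock: 13.05
eef_pos: [612.3, 31.0, 97.9]
tool_rot: [3.141, 0.001, -2.885]
force: [0.1, -0.1, 0.1]
width: 50.1
```

apply_moves([
  {"tx": 0,"ty": 0,"tz": -0.03,"rx": 0,"ry": 0,"rz": 0,"claw": 0.05},
  {"tx": 0,"ty": 0,"tz": -0.05,"rx": 0,"ry": 0,"rz": 0,"claw": 0.05},
  {"tx": 0,"ty": 0,"tz": -0.06,"rx": 0,"ry": 0,"rz": 0,"claw": 0.05},
  {"tx": 0,"ty": 0,"tz": -0.06,"rx": 0,"ry": 0,"rz": 0,"claw": 0.035},
  {"tx": 0,"ty": 0,"tz": -0.06,"rx": 0,"ry": 0,"rz": 0,"claw": 0.015},
  {"tx": 0,"ty": 0,"tz": -0.06,"rx": 0,"ry": 0,"rz": 0,"claw": 0.015},
  {"tx": 0,"ty": 0,"tz": -0.06,"rx": 0,"ry": 0,"rz": 0,"claw": 0.015},
  {"tx": 0,"ty": 0,"tz": -0.06,"rx": 0,"ry": 0,"rz": 0,"claw": 0.015},
])

```text
clock: 13.85
eef_pos: [612.8, 28.7, 38.0]
tool_rot: [-3.141, 0.001, -2.888]
force: [0.1, -2.5, -0.3]
width: 22.7
```

apply_moves([
  {"tx": -0.0058,"ty": -0.0015,"tz": 0,"rx": 0,"ry": 0,"rz": 0,"claw": 0.015},
  {"tx": -0.0116,"ty": -0.003,"tz": 0,"rx": 0,"ry": 0,"rz": 0,"claw": 0.015},
  {"tx": -0.0174,"ty": -0.0046,"tz": 0,"rx": 0,"ry": 0,"rz": 0,"claw": 0.015},
  {"tx": -0.0222,"ty": -0.0058,"tz": 0,"rx": 0,"ry": 0,"rz": 0,"claw": 0.015},
  {"tx": -0.0251,"ty": -0.0066,"tz": 0,"rx": 0,"ry": 0,"rz": 0,"claw": 0.015},
  {"tx": -0.0251,"ty": -0.0066,"tz": 0,"rx": 0,"ry": 0,"rz": 0,"claw": 0.015},
  {"tx": -0.0251,"ty": -0.0066,"tz": 0,"rx": 0,"ry": 0,"rz": 0,"claw": 0.015},
])

```text
clock: 14.55
eef_pos: [586.8, 21.9, 37.9]
tool_rot: [-3.141, -0.001, -2.887]
force: [-0.1, -2.7, 7.6]
width: 22.5
```

apply_moves([
  {"tx": -0.0015,"ty": -0.0004,"tz": 0,"rx": 0,"ry": 0,"rz": 0,"claw": 0.015},
  {"tx": -0.0025,"ty": -0.0007,"tz": 0,"rx": 0,"ry": 0,"rz": 0,"claw": 0.015},
  {"tx": -0.0025,"ty": -0.0007,"tz": 0,"rx": 0,"ry": 0,"rz": 0,"claw": 0.015},
])

```text
clock: 14.85
eef_pos: [585.1, 21.5, 37.9]
tool_rot: [-3.141, 0.001, -2.887]
force: [1.8, -2.7, 6.4]
width: 22.5
```

apply_moves([
  {"tx": -0.0015,"ty": -0.0004,"tz": 0,"rx": 0,"ry": 0,"rz": 0,"claw": 0.015},
  {"tx": -0.0025,"ty": -0.0007,"tz": 0,"rx": 0,"ry": 0,"rz": 0,"claw": 0.015},
  {"tx": -0.0025,"ty": -0.0007,"tz": 0,"rx": 0,"ry": 0,"rz": 0,"claw": 0.015},
])

```text
clock: 15.15
eef_pos: [583.1, 21.0, 37.9]
tool_rot: [-3.141, 0.002, -2.887]
force: [3.5, -2.2, 5.2]
width: 22.5
```

apply_moves([
  {"tx": -0.0015,"ty": -0.0004,"tz": 0,"rx": 0,"ry": 0,"rz": 0,"claw": 0.015},
  {"tx": -0.0025,"ty": -0.0007,"tz": 0,"rx": 0,"ry": 0,"rz": 0,"claw": 0.015},
  {"tx": -0.0025,"ty": -0.0007,"tz": 0,"rx": 0,"ry": 0,"rz": 0,"claw": 0.015},
])

```text
clock: 15.45
eef_pos: [583.1, 21.0, 38.0]
tool_rot: [-3.141, 0.007, -2.887]
force: [7.8, -2.0, 1.0]
width: 22.6
```

Hard stop: the force rose with no further motion. I'll release and retreat.

apply_moves([
  {"tx": 0.0015,"ty": 0.0004,"tz": 0,"rx": 0,"ry": 0,"rz": 0,"claw": 0.015},
  {"tx": 0.0015,"ty": 0.0004,"tz": 0,"rx": 0,"ry": 0,"rz": 0,"claw": 0.045},
  {"tx": 0.0015,"ty": 0.0004,"tz": 0,"rx": 0,"ry": 0,"rz": 0,"claw": 0.045},
  {"tx": 0.0015,"ty": 0.0004,"tz": 0,"rx": 0,"ry": 0,"rz": 0,"claw": 0.045},
  {"tx": 0.0015,"ty": 0.0004,"tz": 0.03,"rx": 0,"ry": 0,"rz": 0,"claw": 0.045},
  {"tx": 0.0015,"ty": 0.0004,"tz": 0.07,"rx": 0,"ry": 0,"rz": 0,"claw": 0.045},
  {"tx": 0,"ty": 0.04,"tz": 0.1,"rx": 0,"ry": 0,"rz": 0,"claw": 0.045},
  {"tx": -0.02,"ty": 0.17,"tz": 0.1,"rx": 0,"ry": 0,"rz": 0,"claw": 0.045},
  {"tx": -0.02,"ty": 0.17,"tz": 0.1,"rx": 0,"ry": 0,"rz": 0,"claw": 0.045},
  {"tx": -0.02,"ty": 0.17,"tz": 0.1,"rx": 0,"ry": 0,"rz": 0,"claw": 0.045},
  {"tx": -0.02,"ty": 0.17,"tz": 0.1,"rx": 0,"ry": 0,"rz": 0,"claw": 0.045},
  {"tx": -0.02,"ty": 0.17,"tz": 0.1,"rx": 0,"ry": 0,"rz": 0,"claw": 0.045},
])

```text
clock: 16.65
eef_pos: [558.5, 191.1, 136.8]
tool_rot: [-3.141, -0.002, -2.884]
force: [0.6, -0.4, 0.3]
width: 45.1
```

```bash
python3 - <<'E'
from m import *
s=read_state();print(s['clock'],s['eef_pos'],s['width'],s['force'])
a=get_image("top")[:,:,::-1].copy();b=get_image("scene")[:,:,::-1].copy()
def knob(im,c):
    e=c.proj([[584,22,50]])[0]; x,y=e.astype(int); w=16
    m=(im[y-w:y+w,x-w:x+w].max(2)<28).astype(np.uint8)
    n,l,st,ce=cv2.connectedComponentsWithStats(m); i=min(range(1,n),key=lambda i:np.hypot(*(ce[i]-w))-st[i,4]*.1)
    return ce[i]+[x-w,y-w],st[i,4]
k=knob(a,T);print(k,T.plane(k[0],54))
k=np.hstack([cv2.resize(a[155:255,217:317],None,fx=4,fy=4),cv2.resize(b[185:285,230:330],None,fx=4,fy=4)]);cv2.imwrite("pics/v7.png",np.clip(k*1.5,0,255).astype(np.uint8))
E
```

```text
16.65 [558.46734648 191.13708525 136.82455452] 45.11306366824484 [ 0.61176778 -0.40055191  0.3238792 ]
(array([268.68656716, 188.89552239]), np.int32(67)) [[582.74640988  21.28969536  54.        ]]
```

View pics/v7.png

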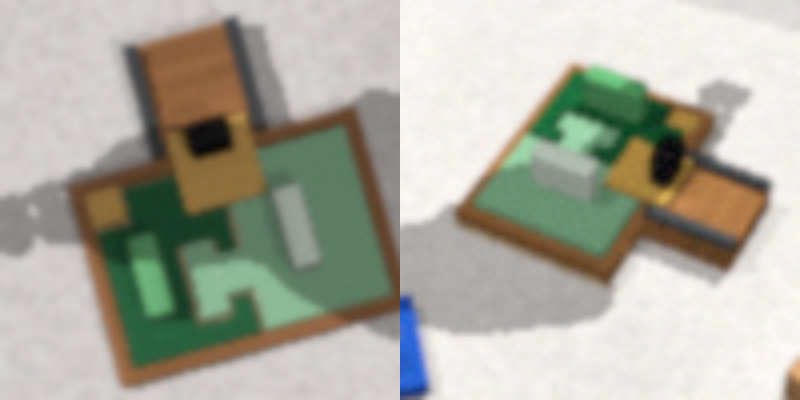

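```bash
python3 -c "
from cell import *
print(finish_job(), read_state()['clock'])"
```

```text
the job is handed in; nothing more can be done
the job is handed in; nothing more can be done
```

I set the pale tile, then the dark tile, into the frame, slid the keeper in by its knob until it stopped, and handed the job in at about 17 s. `finish_job` gives no verdict, so the results below are my own checks.

- **Tiles:** both pictures show them interlocked and flat. The contact heights agree: each grip stopped 6 mm higher on the frame floor than on the table. After release, the top camera put the pale tile about 0.7 mm from its seat and about 0.1° off the frame's yaw. I did not measure the dark tile's position again, because it went down freely with under 4 N of side force.
- **Keeper:** it was about 6 mm in before the push, so the tiles were interlocked while it was still out. It moved about 30 mm and then stalled at about 8 N. The knob ended at roughly frame x +54 mm, against +56 mm for fully in.
- **Bystanders:** the arm stayed clear of the stack, the jar and the sanding block throughout. I did not measure their positions again at the end.
- **Disagreement:** the two cameras differed by 2 to 4 mm, mostly in x. I resolved this by comparing tile and frame within the same view, and by the forces felt while lowering.

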